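# Zero the parts scale and tip the hose couplings into its pan

### The arm

A 6-joint arm with a two-finger parallel gripper is mounted at the origin on the work surface. World frame = base frame: x ahead of the robot, y to its left, z up, the work surface at z = 0. Lengths are in mm, angles in rad, forces in N, time in s.
With the tool pointing down it reaches from about 225 to 875 mm from the base axis. Payload 3.4 kg.
Tool frame: the origin (TCP) lies at the very end of the fingers, on their centre line; the grasp point (between the pads) lies 19 mm behind it; z points along the fingers, y is the line along which they close (so a half turn about z gives the same grasp; the last joint's range is limited). The gripper opens to 85 mm and grips with 20 to 120 N. Pads are 22 mm wide; open, the fingers measure 114 mm over their backs; the gripper's body (76 mm by 85 mm) begins 54 mm behind the grasp point. The pads swing forward as they close: fully open they stand 13 mm farther back than shut.
Start: joints at [1.1, 0.276, 1.505, -0, 1.361, -0.121], TCP at [197.076, 540.207, 231.328] pointing down, gripper open.
Joint ranges: [-2.89, 2.89], [-0.75, 2.08], [0.22, 2.7], [-1.18, 4.32], [0.11, 2.71], [-2.7, 2.7]. Speed limits (rad/s): [2.57, 2.57, 3.14, 3.14, 3.14, 3.14].

### API

Orientations are given as a unit quaternion [w, x, y, z].
In Python, from rig import arm gives the robot as it stands.
- The arm moves only by the tool apply_moves, never from a script. Its argument "deltas" is a list of rows, each an object with "hand": the finger opening in mm, from 0 to 85.4; "linear": the shift along the tool's x, y, z each as a share of 100 mm, from -1 to 1, a list of three; "twist": the turn about the tool's z as a share of pi/2 rad, from -1 to 1. A call has 1 to 20 rows; each row shifts and turns the commanded pose from where the row before left it, along the tool's axes as they then stand; what a row does not reach is not made up. A row lasts 1/10 s, in which the tool goes at most 50 mm and 8.59 degrees, less where a joint would pass 70% of its speed; a pose out of reach is approached as far as the arm can. A call with a number of a shift or a turn outside -1 to 1 is refused whole. A call with a gripper value outside its range is refused whole. The fingers move at their own pace and stop on an object; "squeeze" is the grip in N (left out, the last holds). Time passes only in rows, so rows that do not move let the fingers close. It gives the time, the measured TCP pose, the force, the opening and the grip force at its end, in the units of the state.
- arm.read_state(): the state, without advancing time (a new reading comes with each control period).
- arm.camera(name): name is "scene" or "top" or "wrist"; returns a dict with "frame" (400x640x3 uint8, red, green, blue), "camera_matrix" (3x3 intrinsics, pixels), "cam_to_world" (4x4, takes a point from camera to world coordinates); the wrist camera has in their place "mount" (4x4, takes a point from camera to tool coordinates, whose origin is the TCP and whose axes are the flange's). Camera axes: x right, y up, looking along -z (the intrinsics and any distortion apply to the point x, -y, -z); pixel columns grow to the right and rows downward; lengths in mm; the calibration is good to about 2 mm. A picture is of the moment at which its call begins: read the wrist's pose just before it. There is no depth.
- arm.hand_in(): hands the job in; it is judged then, once.
The state is a dict: "time_s": time; "joints": joint angles; "joint_velocities": joint speeds; "joint_efforts": joint torques, N m; "position": TCP position; "tool_rot": TCP orientation; "ft_force": force on the tool from outside, world axes, zero at the start; "moment": the same for the moment, N m; "width": finger opening in mm; "grip_force": force on a finger pad.
Only numpy, scipy, OpenCV 4.12 (cv2) and the standard library are available. Lean on these libraries where they do the work, as an engineer would, in place of code of your own. Each camera call takes 0.05 s, during which the arm holds its last target. There are 200 camera calls.

### The job

Zero the empty parts scale by turning its knob until the pointer stands on the thick zero mark. Then lift the tipping bin by its handle to 40 degrees on the degree plate, not beyond 50, and keep it there for at least a second while all three brass couplings, untouched by the gripper, roll into the scale's pan. Lower the bin fully back to level on its rest, leaving the scale at zero, the couplings in the pan and the other things on the bench undisturbed.

Things in the scene. Friction and masses are not known exactly. Their poses are not given: they have to be found in the camera images.
- stand: fixed dark steel stand of the tipping bin, base 190 (x) by 140 (y) mm. Origin on the bench top, straight below the bin's pivot. Its x axis runs along the pivot, its y axis points from the pivot to the handle end of the bin; the bin pours towards -y, into the scale's pan. Two uprights at x = +-75 mm reach 153 mm high
- bin_pivot (a point): the middle of the bin's pivot axis, 135 mm above the bench; the axis is the stand's x axis
- tip_bin (a joint): tilt of the tipping bin in rad: 0 = level on its rest (a stop), grows as the handle end rises (right-hand turn about the stand's x axis through bin_pivot); 0.698 = 40 degrees; stop at 1.15; some friction. A pointer on the pivot shows it on a round plate on the +x upright, with a mark every 10 degrees from 0 to 60, longer at 0 and 40
- bin_lip (a point): middle of the floor's edge at the open, pouring end of the bin, 60 mm before the pivot (y = -60) and 8 mm above it when level. The bin is a grey sheet-steel tray 110 mm wide (x), from y = -60 to 102 mm, its rim 37 mm above the pivot, its bottom resting on a rubber bar; the floor slopes 8 degrees down to the handle end, so the couplings stay put while it is level
- bin_handle (a point): middle of the bin's handle: a round steel bar, 12 mm thick, parallel to the pivot, 96 mm long between its two posts. Level, it is 100 mm behind the pivot (y) and 70 mm above it, i.e. 205 mm above the bench and 27 mm (underside) above the rim of the bin's rear wall. The point turns with the bin
- scale: fixed grey scale, 245 (x) by 150 (y) by 50 mm high, carrying a steel pan and, on the deck beside the pan towards the robot, a white dial with a black zero knob at x = -122 mm, y = 0. Origin on the bench below the pan's centre; its axes are nearly parallel to the stand's
- pan_floor (a point): centre of the pan's floor, 55 mm above the bench; axes as the scale's. The pan is 150 (x) by 142 (y) mm inside; walls above its floor: 39 mm at the x sides, 19 mm towards the bin (+y), 62 mm on the far side (-y)
- zero_knob (a joint): angle in rad of the zero knob about the upward axis, counter-clockwise seen from above positive. At 0 its pointer stands on the thick mark, which lies on the pan's side of the dial (the scale's +x). Turns from -1.5 to 1.5 and stays where it is left. Other marks every 15 degrees
- knob_grip (a point): on the knob's axis, 80 mm above the bench, at the height to grip. The knob is an upright black bar, 42 mm long, 12 mm thick, its top 93 mm above the bench, on a 48 mm disc whose top is 56 mm above the bench. The point turns with the knob: its x axis runs along the bar, towards the white pointer
- coupling0: brass hose coupling, a round bar 50 mm long, 24 mm across its end collars, about 60 g; origin at its middle, x along its axis. One of three alike, lying side by side in the bin, parallel to the pivot, against the rear wall
- coupling1: brass hose coupling, a round bar 50 mm long, 24 mm across its end collars, about 60 g; origin at its middle, x along its axis. One of three alike, lying side by side in the bin, parallel to the pivot, against the rear wall
- coupling2: brass hose coupling, a round bar 50 mm long, 24 mm across its end collars, about 60 g; origin at its middle, x along its axis. One of three alike, lying side by side in the bin, parallel to the pivot, against the rear wall
- jar: bystander: closed jar, 64 mm across, 85 mm high; origin under its middle
- carton: bystander: cardboard box 90 by 70 by 55 mm; origin under its middle
- wrench: bystander: flat wrench 170 mm long; origin under its middle, x along it
- fittings_bin: bystander: yellow open bin of fittings, 90 (x) by 130 (y) by 60 mm high; origin under its middle
Not all that is in view belongs to the job. What is shaped like the coupling1 but pink is not meant. Leave any blue look-alike of the coupling2 alone.

How it is judged:
By the outcome, as a careful person would: the job done as asked, in the order asked, and still so for the second after the job is handed in, with the robot touching nothing.
It also fails if it takes over 51 s, if anything falls off the work surface, if the arm or the gripper's body presses on something with over 40 N, if the wrist force passes 120 N, or if a joint passes its speed limit or range.

## Working session

There is one attempt and no reset: what is moved stays moved. The work goes in short steps, Python scripts to look and compute and a tool call to move; the robot and the scene stay as the last step left them, time stands still between calls to the robot, and variables do not carry over. Pictures are saved under pics/ and viewed, at most 10 in all, crops included, and the job is handed in when it is done.

Besides the shell and the picture viewer there is one more tool, called after "Call:" by a JSON object that holds its "api" and its "payload", one argument or row to a line. apply_moves: Moves the arm, as the interface text tells. Its arguments: {"type":"object","properties":{"deltas":{"type":"array","items":{"type":"object","properties":{"hand":{"type":"number"},"linear":{"type":"array","items":{"type":"number","minimum":-1,"maximum":1}},"twist":{"type":"number","minimum":-1,"maximum":1}}}},"squeeze":{"type":"number"}},"required":["deltas"]}

```bash
mkdir -p pics; cat > h.py <<'E'
import numpy as np, cv2
from rig import arm
def shot(n):
    c=arm.camera(n); return c["frame"],np.array(c["camera_matrix"]),np.array(c["cam_to_world"]) if "cam_to_world" in c else np.array(c["mount"]),c
def ray(K,T,u,v):
    d=np.array([(u-K[0,2])/K[0,0],-(v-K[1,2])/K[1,1],-1.]); return T[:3,3],T[:3,:3]@d
def onz(K,T,u,v,z):
    o,d=ray(K,T,u,v); return o+d*(z-o[2])/d[2]
def proj(K,T,p):
    q=T[:3,:3].T@(np.array(p,float)-T[:3,3]); return K[0,2]+K[0,0]*q[0]/-q[2], K[1,2]-K[1,1]*q[1]/-q[2]
E
python3 - <<'E'
from h import *
for n in("scene","top"):
    f,K,T,c=shot(n); cv2.imwrite(f"pics/{n}.png",f[:,:,::-1]); np.savez(f"{n}.npz",f=f,K=K,T=T)
    print(n,list(c.keys()),K.round(1).tolist(),T.round(3).tolist())
print({k:np.round(v,3).tolist() for k,v in arm.read_state().items()})
E
```

```text
scene ['frame', 'camera_matrix', 'cam_to_world'] [[426.3, 0.0, 323.3], [0.0, 426.3, 204.5], [0.0, 0.0, 1.0]] [[-0.202, -0.679, 0.706, 1345.601], [0.979, -0.133, 0.151, 206.184], [-0.009, 0.722, 0.692, 839.235], [0.0, 0.0, 0.0, 1.0]]
top ['frame', 'camera_matrix', 'cam_to_world'] [[385.8, 0.0, 317.6], [0.0, 385.8, 197.6], [0.0, 0.0, 1.0]] [[-0.024, 0.995, -0.097, 536.874], [-1.0, -0.026, -0.014, 29.702], [-0.016, 0.096, 0.995, 944.044], [0.0, 0.0, 0.0, 1.0]]
{'time_s': 0.1, 'joints': [1.1, 0.277, 1.506, -0.0, 1.361, -0.121], 'joint_velocities': [0.001, -0.001, -0.003, -0.001, 0.001, -0.001], 'joint_efforts': [0.002, -41.77, -24.641, -0.0, 0.006, -0.0], 'position': [196.859, 539.748, 230.518], 'tool_rot': [-0.0, 0.174, 0.985, -0.001], 'ft_force': [-0.543, 0.435, -0.115], 'moment': [-0.041, -0.034, -0.017], 'grip_force': 0.0, 'width': 85.417}
```

View pics/scene.png

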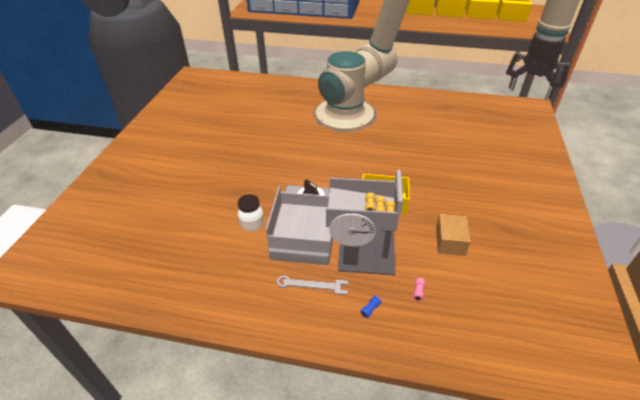

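View pics/top.png

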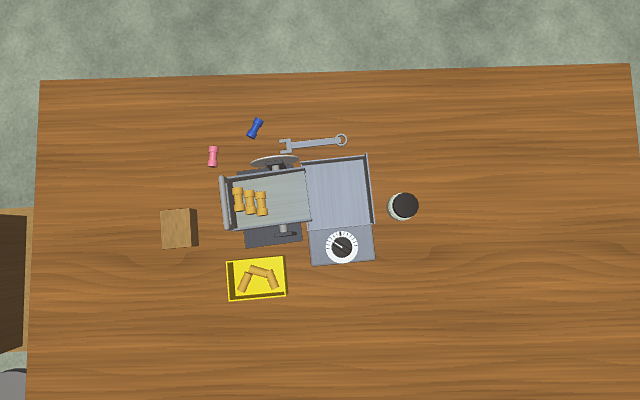

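The scene view shows the scale's pan (300,225), knob (311,187), bin with three brass couplings (380,203), handle (399,187), degree plate (352,231), jar (250,212) and carton (454,235).

The top view shows the dial and knob (342,247), handle bar (225,203), bin couplings (238,200), (250,202), (261,203), and the yellow bin (257,278).

Things that could be mistaken for the target:
- **Couplings:** pink (213,156) and blue (255,128) look-alikes, and fittings in the yellow bin (258,278). The three I want are the brass ones in the bin, which I won't grip.
- **Knob:** the black jar lid (403,205). I want the black bar on the white dial (342,247).
- **Handle:** the bin's rims. I want the bar at (225,203).

Next, one close crop to check.

```bash
python3 - <<'E'
from h import *
d=np.load("top.npz"); f=d["f"]
a=f[145:285,210:400]; cv2.imwrite("pics/topc.png",cv2.resize(a,None,fx=4,fy=4,interpolation=cv2.INTER_CUBIC)[:,:,::-1])
E
```

```text
(no output)
```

View pics/topc.png

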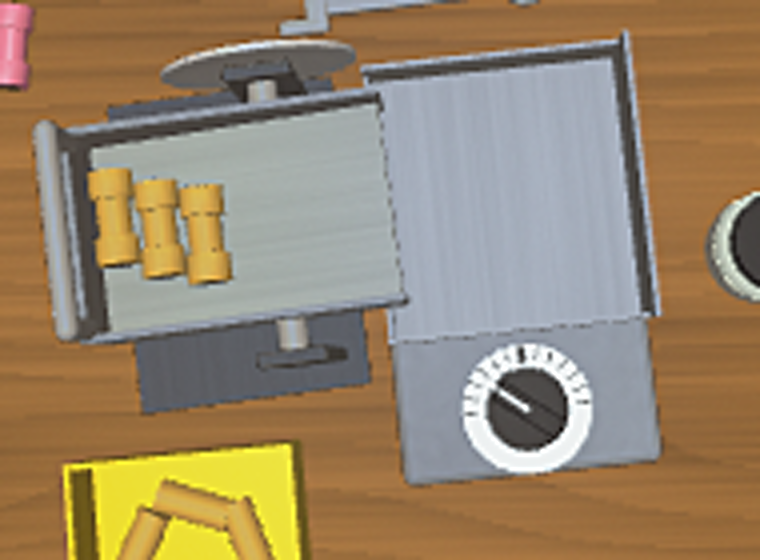

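The crop confirms the dial centre at about (527,408), the thick mark at (521,354) and the pointer tip at (497,388), so the knob is roughly 50° CCW. The handle bar runs from (45,125) to (67,335).

```bash
python3 - <<'E'
from h import *
d=np.load("top.npz"); f,K,T=d["f"],d["K"],d["T"]
F=cv2.resize(f[145:285,210:400],None,fx=4,fy=4,interpolation=cv2.INTER_CUBIC)
px=lambda p:((p[0]+.5)/4-.5+210,(p[1]+.5)/4-.5+145)
P=lambda p,z:onz(K,T,*px(p),z)
m=(F.min(2)>225).astype(np.uint8)*255; m[:, :440]=0; m[:, 620:]=0; m[:330]=0
# outer ring
pts=np.column_stack(np.nonzero(m)[::-1]); hull=cv2.convexHull(pts.astype(np.int32)); e=cv2.fitEllipse(hull); print("dial",e,P(e[0],51))
bk=(F.max(2)<75).astype(np.uint8); bk[:, :470]=0; bk[:,590:]=0; bk[:355]=0; bk[460:]=0
n,l,s,c=cv2.connectedComponentsWithStats(bk); i=1+s[1:,4].argmax(); hb=cv2.convexHull(np.column_stack(np.nonzero(l==i)[::-1]).astype(np.int32)); eb=cv2.fitEllipse(hb); print("disc",eb,P(eb[0],56))
w=((F.min(2)>150)).astype(np.uint8)[378:420,485:540]; n,l,s,c=cv2.connectedComponentsWithStats(w); 
for k in range(1,n):
  q=np.column_stack(np.nonzero(l==k)[::-1])+[485,378]; print(s[k],c[k]+[485,378]); 
  if s[k,4]>40:
    L=cv2.fitLine(q.astype(np.float32),cv2.DIST_L2,0,.01,.01).ravel(); a=P(L[2:],93);b=P(L[2:]-np.sign(L[0])*20*L[:2],93); print("pointer ang",np.degrees(np.arctan2(*(b-a)[[1,0]])),a)
tm=P((521,354),51); c0=P(e[0],51); print("thick",np.degrees(np.arctan2(*(tm-c0)[[1,0]])), np.linalg.norm(tm-c0))
A,B=P((46,127),205),P((67,334),205); print("handle",A,B,np.linalg.norm(A-B),(A+B)/2,"xdir",np.degrees(np.arctan2(*(A-B)[[1,0]])))
# pan edges, scale deck corners
for p,z in[((407,484),50),((660,458),50),((627,38),117),((655,315),117),((382,97),150),((405,302),150)]: print(p,P(p,z).round(1))
a,b=P((407,484),50),P((660,458),50); print("scale yaxis", np.degrees(np.arctan2(*(a-b)[[1,0]]))-90)
d2=np.load("scene.npz")
for q in [A,B,c0]: print("scene proj",proj(d2["K"],d2["T"],q))
E
```

```text
dial ((526.7940063476562, 408.44024658203125), (127.277099609375, 128.3720245361328), 151.5351104736328) [508.74899555  -9.71061951  51.        ]
disc ((527.7353515625, 408.85772705078125), (78.8797836303711, 80.03495025634766), 159.45960998535156) [508.6573233  -10.01926177  56.        ]
[  0   0  15  42 217] [489.20737327 388.81105991]
pointer ang 165.60298930615525 [521.22869367  12.38115275  93.        ]
[ 14  11  31  23 220] [514.05       400.35909091]
pointer ang 55.06707712226154 [514.62471931  -1.02532313  93.        ]
thick 4.381257860614239 31.264810510510348
handle [654.78677208 226.22380613 205.        ] [554.26691119 216.1491416  205.        ] 101.02346904990573 [604.52684163 221.18647386 205.        ] xdir 5.723391457137044
(407, 484) [467.4  60.   50. ]
(660, 458) [478.8 -85.   50. ]
(627, 38) [709.2 -67.2 117. ]
(655, 315) [558.7 -76.7 117. ]
(382, 97) [674.6  65.1 150. ]
(405, 302) [567.7  55.6 150. ]
scale yaxis 4.466663069587156
scene proj (np.float64(399.14013538132116), np.float64(200.65503525130788))
scene proj (np.float64(398.06548312114046), np.float64(171.15117490920463))
scene proj (np.float64(310.1503775998565), np.float64(194.38972800792078))
```

Call:
{"api": "apply_moves", "payload": {
  "deltas": [
    {"hand": 44, "linear": [-0.419, -0.213, 0], "twist": 0},
    {"hand": 44, "linear": [-0.419, -0.213, 0], "twist": 0},
    {"hand": 44, "linear": [-0.419, -0.213, 0], "twist": 0},
    {"hand": 44, "linear": [-0.419, -0.213, 0], "twist": 0},
    {"hand": 44, "linear": [-0.419, -0.213, 0], "twist": 0},
    {"hand": 44, "linear": [-0.419, -0.213, 0], "twist": 0},
    {"hand": 44, "linear": [-0.419, -0.213, 0], "twist": 0},
    {"hand": 44, "linear": [-0.419, -0.213, 0], "twist": 0},
    {"hand": 44, "linear": [-0.419, -0.213, 0], "twist": 0},
    {"hand": 44, "linear": [-0.419, -0.213, 0], "twist": 0},
    {"hand": 44, "linear": [-0.419, -0.213, 0], "twist": 0},
    {"hand": 44, "linear": [-0.419, -0.213, 0], "twist": 0},
    {"hand": 44, "linear": [-0.419, -0.213, 0], "twist": 0},
    {"hand": 44, "linear": [-0.419, -0.213, 0], "twist": 0},
    {"hand": 44, "linear": [-0.419, -0.213, 0], "twist": 0},
    {"hand": 44, "linear": [-0.419, -0.213, 0], "twist": 0}
  ]
}}

```text
time_s: 1.7
position: [710.9, -11.2, 230.6]
tool_rot: [-0.001, 0.174, 0.985, 0.0]
ft_force: [0.5, 0.6, 0.3]
width: 43.7
grip_force: 0.0
```

Call:
{"api": "apply_moves", "payload": {
  "deltas": [
    {"hand": 44, "linear": [0, 0, 0], "twist": 0.09},
    {"hand": 44, "linear": [0, 0, 0], "twist": 0.09},
    {"hand": 44, "linear": [0, 0, 0], "twist": 0.09},
    {"hand": 44, "linear": [0, 0, 0], "twist": 0.09},
    {"hand": 44, "linear": [0, 0, 0], "twist": 0.09},
    {"hand": 44, "linear": [0, 0, 0], "twist": 0.09},
    {"hand": 44, "linear": [0, 0, 0], "twist": 0.09},
    {"hand": 44, "linear": [0, 0, 0], "twist": 0.09},
    {"hand": 44, "linear": [0, 0, 0], "twist": 0.09},
    {"hand": 44, "linear": [0, 0, 0], "twist": 0.09},
    {"hand": 44, "linear": [0, 0, 0], "twist": 0.09},
    {"hand": 44, "linear": [0, 0, 0], "twist": 0.09},
    {"hand": 44, "linear": [0, 0, 0], "twist": 0.09},
    {"hand": 44, "linear": [0, 0, 0], "twist": 0}
  ]
}}

```text
time_s: 3.1
position: [709.8, -9.7, 230.6]
tool_rot: [-0.0, 0.888, 0.459, -0.001]
ft_force: [-0.1, 0.6, -1.2]
width: 44.1
grip_force: 0.0
```

```bash
cat >> h.py <<'E'
from scipy.spatial.transform import Rotation as Ro
def pose():
    s=arm.read_state(); w,x,y,z=s["tool_rot"]; R=Ro.from_quat([x,y,z,w]).as_matrix(); return s,np.array(s["position"]),R
def to(p,yang=None):
    s,q,R=pose(); print("t",round(s["time_s"],2),"pos",q.round(1),"shift tool/100",((R.T@(np.array(p)-q))/100).round(3), "yang",np.degrees(np.arctan2(R[1,1],R[0,1])).round(2),"w",round(s["width"],1),"F",np.round(s["ft_force"],1))
E
python3 - <<'E'
from h import *
to((508.7,-10,61)); s,q,R=pose(); print(np.round(s["joints"],3))
f,K,M,c=shot("wrist"); cv2.imwrite("pics/w1.png",f[:,:,::-1]); np.savez("w1.npz",f=f,K=K,M=M,q=q,R=R); print(K.round(1).tolist(),M.round(3).tolist(),c.keys())
E
```

```text
t 3.1 pos [709.8  -9.7 230.6] shift tool/100 [-1.164 -1.637  1.698] yang -35.32 w 44.1 F [-0.1  0.6 -1.2]
[-0.112  0.484  1.179  0.     1.48   0.505]
[[353.4, 0.0, 319.5], [0.0, 353.4, 199.7], [0.0, 0.0, 1.0]] [[-0.001, 0.958, 0.288, 72.756], [1.0, 0.001, -0.0, -0.006], [-0.001, 0.288, -0.958, -143.809], [0.0, 0.0, 0.0, 1.0]] dict_keys(['frame', 'camera_matrix', 'mount'])
```

View pics/w1.png

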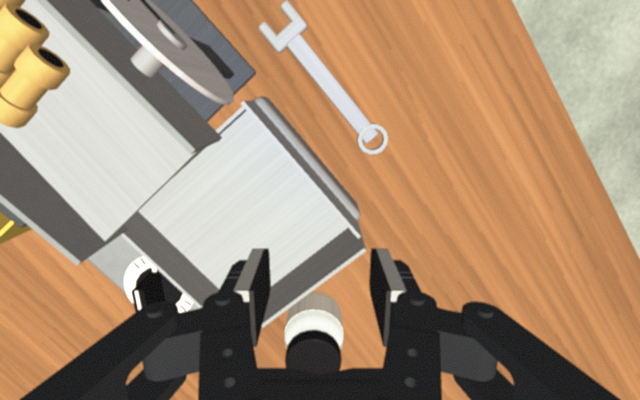

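The wrist view shows the dial and knob at about (150,285), with the jar at (313,330) and the wrench at (330,80), both below and clear. I overshot x by 200 mm because of an arithmetic slip, with no contact. Next I go back over the knob.

Call:
{"api": "apply_moves", "payload": {
  "deltas": [
    {"hand": 44, "linear": [-0.233, -0.327, 0], "twist": 0},
    {"hand": 44, "linear": [-0.233, -0.327, 0], "twist": 0},
    {"hand": 44, "linear": [-0.233, -0.327, 0], "twist": 0},
    {"hand": 44, "linear": [-0.233, -0.327, 0], "twist": 0},
    {"hand": 44, "linear": [-0.233, -0.327, 0], "twist": 0},
    {"hand": 44, "linear": [0, 0, 0.3], "twist": 0},
    {"hand": 44, "linear": [0, 0, 0.3], "twist": 0},
    {"hand": 44, "linear": [0, 0, 0], "twist": 0}
  ]
}}

```text
time_s: 3.95
position: [505.9, -9.7, 168.2]
tool_rot: [-0.002, 0.888, 0.46, -0.003]
ft_force: [-0.2, 0.6, 0.8]
width: 44.0
grip_force: 0.0
```

```bash
python3 - <<'E'
from h import *
to((508.7,-10,61)); s,q,R=pose(); print(np.round(s["joints"],3))
f,K,M,c=shot("wrist"); 
T=np.eye(4);T[:3,:3]=R@M[:3,:3];T[:3,3]=R@M[:3,3]+q
np.savez("w2.npz",f=f,K=K,T=T)
g=f[:,:,::-1].copy()
for p,col in [((508.7,-10,56),(0,0,255)),((508.7,-10,93),(0,255,0))]:
    u=proj(K,T,p); print(u); cv2.circle(g,(int(u[0]),int(u[1])),3,col,-1)
cv2.imwrite("pics/w2.png",g)
E
```

```text
t 3.95 pos [505.9  -9.7 168.2] shift tool/100 [0.018 0.032 1.072] yang -35.21 w 44.0 F [-0.2  0.6  0.8]
[-0.157  0.222  1.745  0.     1.182  0.458]
(np.float64(323.72570814708564), np.float64(192.0008947270423))
(np.float64(324.00375544073216), np.float64(207.3678653035635))
```

View pics/w2.png

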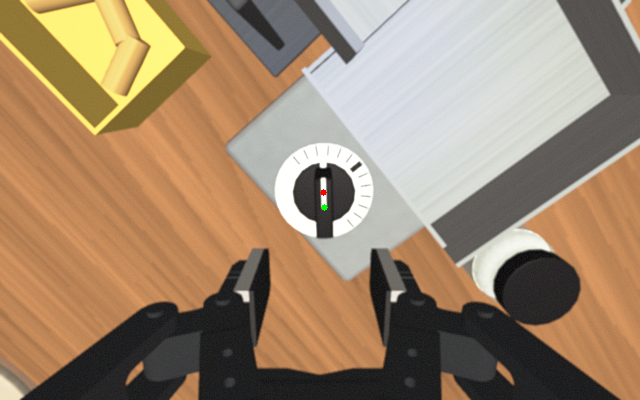

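The wrist view shows the knob bar centred at (324,205) between the fingers and lined up with tool x. The thick mark is at (357,166). I descend and grip.

Call:
{"api": "apply_moves", "payload": {
  "deltas": [
    {"hand": 44, "linear": [0.018, 0.03, 0.3], "twist": 0},
    {"hand": 44, "linear": [0, 0, 0.3], "twist": 0},
    {"hand": 44, "linear": [0, 0, 0.25], "twist": 0},
    {"hand": 44, "linear": [0, 0, 0.2], "twist": 0},
    {"hand": 44, "linear": [0, 0, 0], "twist": 0},
    {"hand": 5, "linear": [0, 0, 0], "twist": 0},
    {"hand": 5, "linear": [0, 0, 0], "twist": 0},
    {"hand": 5, "linear": [0, 0, 0], "twist": 0},
    {"hand": 5, "linear": [0, 0, 0], "twist": 0},
    {"hand": 5, "linear": [0, 0, 0], "twist": 0},
    {"hand": 5, "linear": [0, 0, 0], "twist": 0}
  ],
  "squeeze": 40
}}

```text
time_s: 5.1
position: [510.1, -7.7, 67.9]
tool_rot: [-0.003, 0.889, 0.459, -0.001]
ft_force: [-6.3, 8.0, 7.2]
width: 11.5
grip_force: 40.4
```

```bash
python3 - <<'E'
from h import *
to((508.7,-10,61)); s,q,R=pose(); print(s["grip_force"])
d=np.load("w2.npz"); f,K,T=d["f"],d["K"],d["T"]
# thick mark: dark blob near (357,166)
F=cv2.resize(f[150:180,345:370],None,fx=4,fy=4,interpolation=cv2.INTER_CUBIC).max(2)
n,l,st,c=cv2.connectedComponentsWithStats((F<120).astype(np.uint8))
for k in range(1,n):
  u=(c[k]+.5)/4-.5+[345,150]; p=onz(K,T,*u,51); v=p-np.array([508.7,-10,51]); print(st[k,4],u.round(1),np.hypot(*v[:2]).round(1),np.degrees(np.arctan2(v[1],v[0])).round(2))
E
```

```text
t 5.1 pos [510.1  -7.7  67.9] shift tool/100 [-0.027  0.002  0.069] yang -35.41 w 11.5 F [-6.3  8.   7.2]
40.41746735572815
656 [355.7 166.4] 30.3 2.63
512 [346.8 176.5] 20.5 -3.44
```

Call:
{"api": "apply_moves", "payload": {
  "deltas": [
    {"hand": 5, "linear": [0, 0, 0], "twist": 0.07},
    {"hand": 5, "linear": [0, 0, 0], "twist": 0.07},
    {"hand": 5, "linear": [0, 0, 0], "twist": 0.07},
    {"hand": 5, "linear": [0, 0, 0], "twist": 0.07},
    {"hand": 5, "linear": [0, 0, 0], "twist": 0.07},
    {"hand": 5, "linear": [0, 0, 0], "twist": 0.07},
    {"hand": 5, "linear": [0, 0, 0], "twist": 0.07},
    {"hand": 5, "linear": [0, 0, 0], "twist": 0.07},
    {"hand": 5, "linear": [0, 0, 0], "twist": 0},
    {"hand": 5, "linear": [0, 0, 0], "twist": 0}
  ]
}}

```text
time_s: 6.1
position: [511.4, -9.9, 67.9]
tool_rot: [-0.0, 0.999, 0.038, -0.001]
ft_force: [-5.3, 2.6, 5.8]
width: 11.3
grip_force: 40.3
```

```bash
python3 - <<'E'
from h import *
to((508.7,-10,62)); s,q,R=pose(); print(s["moment"])
E
```

```text
t 6.1 pos [511.4  -9.9  67.9] shift tool/100 [-0.027 -0.     0.059] yang -85.64 w 11.3 F [-5.3  2.6  5.8]
[ 0.22279822  0.9139714  -0.0065553 ]
```

Call:
{"api": "apply_moves", "payload": {
  "deltas": [
    {"hand": 44, "linear": [0, 0, 0], "twist": 0},
    {"hand": 44, "linear": [0, 0, 0], "twist": 0},
    {"hand": 44, "linear": [0, 0, 0], "twist": 0},
    {"hand": 44, "linear": [0, 0, -0.25], "twist": 0},
    {"hand": 44, "linear": [0, 0, -0.35], "twist": 0},
    {"hand": 44, "linear": [0, 0, -0.4], "twist": 0},
    {"hand": 44, "linear": [0, 0, 0], "twist": 0},
    {"hand": 44, "linear": [0, 0, 0], "twist": 0}
  ]
}}

```text
time_s: 6.9
position: [513.7, -10.6, 167.4]
tool_rot: [0.0, 0.999, 0.037, 0.002]
ft_force: [0.3, -0.2, -0.6]
width: 43.7
grip_force: 0.0
```

```bash
python3 - <<'E'
from h import *
to((508.7,-10,62)); s,q,R=pose(); 
f,K,M,c=shot("wrist"); T=np.eye(4);T[:3,:3]=R@M[:3,:3];T[:3,3]=R@M[:3,3]+q
np.savez("w3.npz",f=f,K=K,T=T)
u=proj(K,T,(508.7,-10,60)); x0,y0=int(u[0])-60,int(u[1])-60; print(x0,y0)
g=cv2.resize(f[y0:y0+120,x0:x0+120],None,fx=5,fy=5,interpolation=cv2.INTER_CUBIC)
cv2.imwrite("pics/w3.png",g[:,:,::-1])
E
```

```text
t 6.9 pos [513.7 -10.6 167.4] shift tool/100 [-0.053 -0.011  1.054] yang -85.72 w 43.7 F [ 0.3 -0.2 -0.6]
257 143
```

View pics/w3.png

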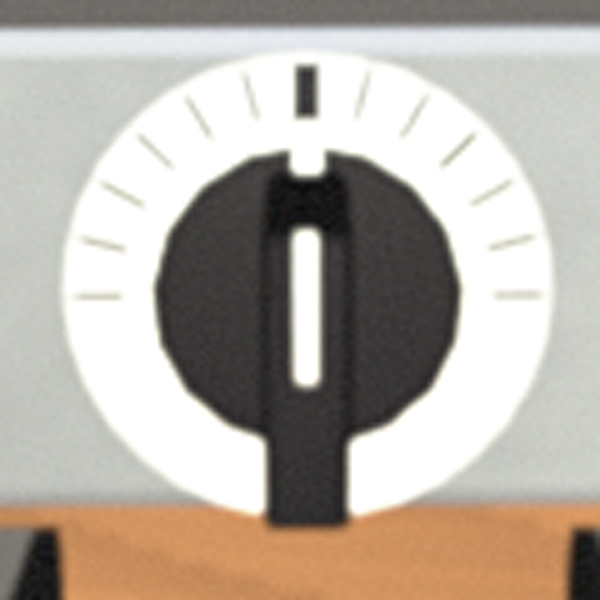

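The pointer (307,310) lines up with the thick mark (307,92), and the 90° marks at (98,296) and (518,295) are level, so the knob is at zero to within a degree. On to the handle.

Call:
{"api": "apply_moves", "payload": {
  "deltas": [
    {"hand": 44, "linear": [0, 0, -0.45], "twist": 0},
    {"hand": 44, "linear": [0, 0, -0.47], "twist": -0.014},
    {"hand": 44, "linear": [0.18, -0.374, 0], "twist": 0},
    {"hand": 44, "linear": [0.18, -0.374, 0], "twist": 0},
    {"hand": 44, "linear": [0.18, -0.374, 0], "twist": 0},
    {"hand": 44, "linear": [0.18, -0.374, 0], "twist": 0},
    {"hand": 44, "linear": [0.18, -0.374, 0], "twist": 0},
    {"hand": 44, "linear": [0.18, -0.374, 0], "twist": 0},
    {"hand": 44, "linear": [0, 0, 0], "twist": 0},
    {"hand": 44, "linear": [0, 0, 0], "twist": 0}
  ]
}}

```text
time_s: 7.95
position: [598.0, 223.8, 255.7]
tool_rot: [0.001, 0.999, 0.049, -0.002]
ft_force: [0.0, 0.4, -0.0]
width: 43.7
grip_force: 0.0
```

```bash
python3 - <<'E'
from h import *
to((604.5,221.2,190)); s,q,R=pose(); 
f,K,M,c=shot("wrist"); T=np.eye(4);T[:3,:3]=R@M[:3,:3];T[:3,3]=R@M[:3,3]+q
np.savez("w4.npz",f=f,K=K,T=T)
for p in [(654.8,226.2,205),(554.3,216.1,205),(604.5,221.2,205)]:
  print(proj(K,T,p))
cv2.imwrite("pics/w4.png",f[:,:,::-1])
E
```

```text
t 7.95 pos [598.  223.8 255.7] shift tool/100 [0.065 0.031 0.657] yang -84.37 w 43.7 F [ 0.   0.4 -0. ]
(np.float64(324.28852491586076), np.float64(124.51483767919292))
(np.float64(324.0597770183086), np.float64(289.6930183036933))
(np.float64(324.07164336335666), np.float64(213.1015526604685))
```

View pics/w4.png

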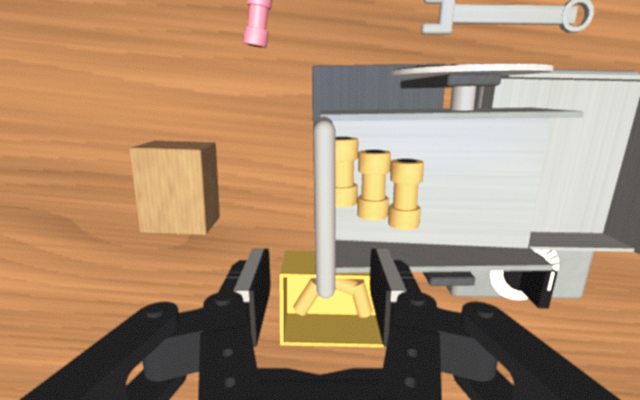

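The bar lies vertically at column 324, as predicted by the projection (rows 122–292), centred between the fingers. The couplings sit at (344,172), (375,184) and (406,193), clear of them. I descend and grip.

Call:
{"api": "apply_moves", "payload": {
  "deltas": [
    {"hand": 44, "linear": [0.06, 0.03, 0.22], "twist": 0},
    {"hand": 44, "linear": [0, 0, 0.22], "twist": 0},
    {"hand": 44, "linear": [0, 0, 0.21], "twist": 0},
    {"hand": 44, "linear": [0, 0, 0], "twist": 0},
    {"hand": 5, "linear": [0, 0, 0], "twist": 0},
    {"hand": 5, "linear": [0, 0, 0], "twist": 0},
    {"hand": 5, "linear": [0, 0, 0], "twist": 0},
    {"hand": 5, "linear": [0, 0, 0], "twist": 0},
    {"hand": 5, "linear": [0, 0, 0], "twist": 0},
    {"hand": 5, "linear": [0, 0, 0], "twist": 0}
  ],
  "squeeze": 60
}}

```text
time_s: 9.0
position: [605.6, 221.4, 195.0]
tool_rot: [-0.001, 0.999, 0.048, 0.001]
ft_force: [-0.6, 1.0, 5.6]
width: 9.3
grip_force: 58.9
```

```bash
python3 - <<'E'
from h import *
to((604.5,221.2,190)); s,q,R=pose(); print(s["grip_force"],np.round(s["joints"],2)); np.save("q0.npy",q)
E
```

```text
t 9.0 pos [605.6 221.4 195. ] shift tool/100 [-0.012  0.001  0.05 ] yang -84.46 w 9.3 F [-0.6  1.   5.6]
58.93447816371918 [0.24 0.4  1.41 0.   1.33 1.72]
```

Width 9.3 mm on a 12 mm bar suggests I'm gripping it near the fingertips, so I regrip 6 mm lower.

Call:
{"api": "apply_moves", "payload": {
  "deltas": [
    {"hand": 40, "linear": [0, 0, 0], "twist": 0},
    {"hand": 40, "linear": [0, 0, 0], "twist": 0},
    {"hand": 40, "linear": [0, 0, 0.06], "twist": 0},
    {"hand": 40, "linear": [0, 0, 0], "twist": 0},
    {"hand": 5, "linear": [0, 0, 0], "twist": 0},
    {"hand": 5, "linear": [0, 0, 0], "twist": 0},
    {"hand": 5, "linear": [0, 0, 0], "twist": 0},
    {"hand": 5, "linear": [0, 0, 0], "twist": 0},
    {"hand": 5, "linear": [0, 0, 0], "twist": 0},
    {"hand": 5, "linear": [0, 0, 0], "twist": 0}
  ],
  "squeeze": 60
}}

```text
time_s: 10.0
position: [604.9, 221.4, 187.2]
tool_rot: [-0.0, 0.999, 0.048, -0.0]
ft_force: [0.6, 2.8, -1.5]
width: 10.2
grip_force: 58.4
```

```bash
python3 - <<'E'
from h import *
to((604.5,221.2,190)); s,q,R=pose(); print(s["grip_force"]); np.save("q0.npy",q)
E
```

```text
t 10.0 pos [604.9 221.4 187.2] shift tool/100 [-0.004  0.001 -0.028] yang -84.47 w 10.2 F [ 0.6  2.8 -1.5]
58.37700605392456
```

Call:
{"api": "apply_moves", "payload": {
  "deltas": [
    {"hand": 5, "linear": [0, 0.033, -0.042], "twist": 0},
    {"hand": 5, "linear": [0, 0.033, -0.042], "twist": 0},
    {"hand": 5, "linear": [0, 0.036, -0.04], "twist": 0},
    {"hand": 5, "linear": [0, 0.036, -0.04], "twist": 0}
  ]
}}

```text
time_s: 10.4
position: [606.4, 208.2, 203.7]
tool_rot: [-0.001, 0.999, 0.048, 0.0]
ft_force: [0.4, 6.8, -1.8]
width: 10.4
grip_force: 58.7
```

```bash
cat >> h.py <<'E'
def tilt():
    s,q,R=pose(); d=q-np.load("q0.npy"); dy=d@np.array([-.098,.995,0]); 
    a=np.arctan2(70+d[2],100+dy)-np.arctan2(70,100); print("t",round(s["time_s"],2),"tilt",np.degrees(a).round(2),"r",np.hypot(70+d[2],100+dy).round(1),"d",d.round(1),"F",np.round(s["ft_force"],1),"w",round(s["width"],1),"yang",np.degrees(np.arctan2(R[1,1],R[0,1])).round(1))
E
python3 -c "
from h import *
tilt()"
```

```text
t 10.4 tilt 9.91 r 122.5 d [  1.5 -13.1  16.5] F [ 0.4  6.8 -1.8] w 10.4 yang -84.5
```

Tracking the arc well, with low forces. I continue to 40° and hold.

Call:
{"api": "apply_moves", "payload": {
  "deltas": [
    {"hand": 5, "linear": [0, 0.039, -0.036], "twist": 0},
    {"hand": 5, "linear": [0, 0.039, -0.036], "twist": 0},
    {"hand": 5, "linear": [0, 0.0425, -0.0325], "twist": 0},
    {"hand": 5, "linear": [0, 0.0425, -0.0325], "twist": 0},
    {"hand": 5, "linear": [0, 0.045, -0.0285], "twist": 0},
    {"hand": 5, "linear": [0, 0.045, -0.0285], "twist": 0},
    {"hand": 5, "linear": [0, 0.047, -0.0245], "twist": 0},
    {"hand": 5, "linear": [0, 0.047, -0.0245], "twist": 0},
    {"hand": 5, "linear": [0, 0.049, -0.0205], "twist": 0},
    {"hand": 5, "linear": [0, 0.049, -0.0205], "twist": 0},
    {"hand": 5, "linear": [0, 0.051, -0.016], "twist": 0},
    {"hand": 5, "linear": [0, 0.051, -0.016], "twist": 0},
    {"hand": 5, "linear": [0, 0.02, -0.005], "twist": 0},
    {"hand": 5, "linear": [0, 0, 0], "twist": 0}
  ]
}}

```text
time_s: 11.8
position: [612.7, 152.8, 238.6]
tool_rot: [-0.003, 0.999, 0.048, 0.002]
ft_force: [-0.6, 7.4, 4.8]
width: 9.6
grip_force: 58.6
```

```bash
python3 - <<'E'
from h import *
tilt()
f,K,T,c=shot("scene"); np.savez("s2.npz",f=f,K=K,T=T)
cv2.imwrite("pics/s2.png",cv2.resize(f[140:290,240:440],None,fx=4,fy=4,interpolation=cv2.INTER_CUBIC)[:,:,::-1])
E
```

```text
t 11.8 tilt 40.69 r 125.3 d [  7.7 -68.6  51.4] F [-0.6  7.4  4.8] w 9.6 yang -84.5
```

View pics/s2.png

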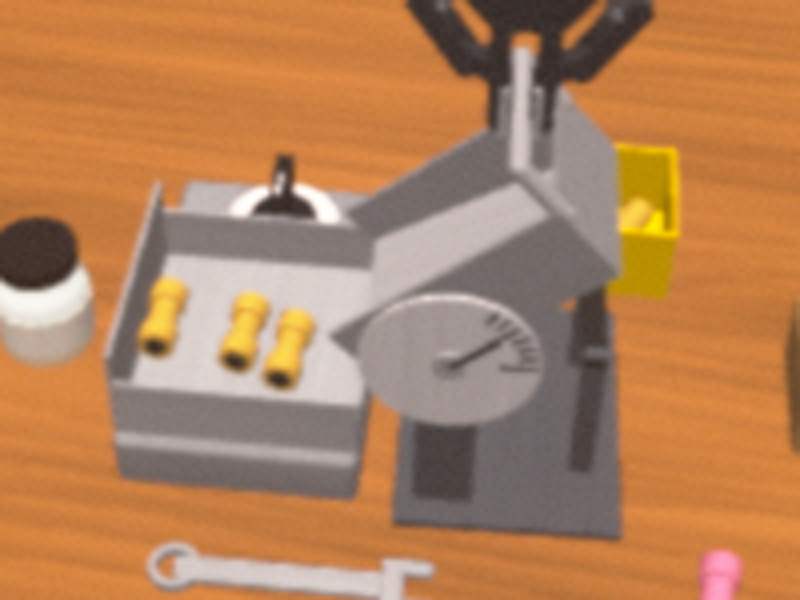

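All three couplings lie in the pan at (162,317), (245,330) and (290,348). The plate pointer (515,335) sits just below the 50 and 60 marks. I'll check the pointer's angle by geometry.

```bash
python3 - <<'E'
from h import *
d=np.load("s2.npz"); K,T,f=d["K"],d["T"],d["f"]
a=np.radians(5.6); ex=np.array([np.cos(a),np.sin(a),0]); ey=np.array([-np.sin(a),np.cos(a),0]); piv=np.array([614.3,121.7,135])
px=lambda p:((p[0]+.5)/4-.5+240,(p[1]+.5)/4-.5+140)
for off in (88,):
  def pl(p):
    o,dd=ray(K,T,*px(p)); c=piv+off*ex; X=o+dd*((c-o)@ex)/(dd@ex)-c; return X@ey,X[2]
  c=pl((448,366)); print("c",c)
  for nm,p in dict(tip=(516,334),m0a=(502,369),m0b=(535,371),m50=(506,326),m60=(493,321)).items():
    y,z=pl(p); print(nm,round(y,1),round(z,1),np.degrees(np.arctan2(z-c[1],y-c[0])).round(1))
E
```

```text
c (np.float64(1.7891613322696756), np.float64(2.9398249175493447))
tip 37.7 32.4 39.3
m0a 31.8 3.6 1.3
m0b 50.0 3.9 1.2
m50 31.9 38.0 49.4
m60 24.7 41.2 59.1
```

Call:
{"api": "apply_moves", "payload": {
  "deltas": [
    {"hand": 5, "linear": [0, 0, 0], "twist": 0},
    {"hand": 5, "linear": [0, 0, 0], "twist": 0},
    {"hand": 5, "linear": [0, 0, 0], "twist": 0},
    {"hand": 5, "linear": [0, 0, 0], "twist": 0},
    {"hand": 5, "linear": [0, 0, 0], "twist": 0},
    {"hand": 5, "linear": [0, 0, 0], "twist": 0},
    {"hand": 5, "linear": [0, 0, 0], "twist": 0},
    {"hand": 5, "linear": [0, 0, 0], "twist": 0},
    {"hand": 5, "linear": [0, 0, 0], "twist": 0},
    {"hand": 5, "linear": [0, 0, 0], "twist": 0}
  ]
}}

```text
time_s: 12.85
position: [612.6, 152.8, 238.7]
tool_rot: [-0.002, 0.999, 0.048, 0.002]
ft_force: [1.3, 6.0, 4.5]
width: 9.9
grip_force: 58.6
```

The pointer reads about 39–40°. I add about 2° and hold well over a second.

Call:
{"api": "apply_moves", "payload": {
  "deltas": [
    {"hand": 5, "linear": [0, 0.02, -0.005], "twist": 0},
    {"hand": 5, "linear": [0, 0.02, -0.005], "twist": 0},
    {"hand": 5, "linear": [0, 0, 0], "twist": 0},
    {"hand": 5, "linear": [0, 0, 0], "twist": 0},
    {"hand": 5, "linear": [0, 0, 0], "twist": 0},
    {"hand": 5, "linear": [0, 0, 0], "twist": 0},
    {"hand": 5, "linear": [0, 0, 0], "twist": 0},
    {"hand": 5, "linear": [0, 0, 0], "twist": 0},
    {"hand": 5, "linear": [0, 0, 0], "twist": 0},
    {"hand": 5, "linear": [0, 0, 0], "twist": 0},
    {"hand": 5, "linear": [0, 0, 0], "twist": 0},
    {"hand": 5, "linear": [0, 0, 0], "twist": 0},
    {"hand": 5, "linear": [0, 0, 0], "twist": 0},
    {"hand": 5, "linear": [0, 0, 0], "twist": 0},
    {"hand": 5, "linear": [0, 0, 0], "twist": 0},
    {"hand": 5, "linear": [0, 0, 0], "twist": 0}
  ]
}}

```text
time_s: 14.45
position: [613.1, 148.4, 240.1]
tool_rot: [-0.002, 0.999, 0.048, 0.003]
ft_force: [-0.7, 5.0, 6.8]
width: 9.9
grip_force: 58.6
```

```bash
python3 -c "
from h import *
tilt()"
```

```text
t 14.45 tilt 42.79 r 125.7 d [  8.2 -73.   52.9] F [-0.7  5.   6.8] w 9.9 yang -84.5
```

Call:
{"api": "apply_moves", "payload": {
  "deltas": [
    {"hand": 5, "linear": [0, -0.04, 0.01], "twist": 0},
    {"hand": 5, "linear": [0, -0.036, 0.01], "twist": 0},
    {"hand": 5, "linear": [0, -0.051, 0.016], "twist": 0},
    {"hand": 5, "linear": [0, -0.051, 0.016], "twist": 0},
    {"hand": 5, "linear": [0, -0.049, 0.0205], "twist": 0},
    {"hand": 5, "linear": [0, -0.049, 0.0205], "twist": 0},
    {"hand": 5, "linear": [0, -0.047, 0.0245], "twist": 0},
    {"hand": 5, "linear": [0, -0.047, 0.0245], "twist": 0},
    {"hand": 5, "linear": [0, -0.045, 0.0285], "twist": 0},
    {"hand": 5, "linear": [0, -0.045, 0.0285], "twist": 0},
    {"hand": 5, "linear": [0, -0.0425, 0.0325], "twist": 0},
    {"hand": 5, "linear": [0, -0.0425, 0.0325], "twist": 0},
    {"hand": 5, "linear": [0, -0.039, 0.036], "twist": 0},
    {"hand": 5, "linear": [0, -0.039, 0.036], "twist": 0},
    {"hand": 5, "linear": [0, 0, 0], "twist": 0}
  ]
}}

```text
time_s: 15.95
position: [606.3, 208.9, 203.5]
tool_rot: [0.0, 0.999, 0.048, 0.0]
ft_force: [-0.1, 1.6, 2.1]
width: 9.7
grip_force: 63.1
```

```bash
python3 -c "
from h import *
tilt()"
```

```text
t 15.95 tilt 9.61 r 122.8 d [  1.4 -12.5  16.2] F [-0.1  1.6  2.1] w 9.7 yang -84.5
```

Call:
{"api": "apply_moves", "payload": {
  "deltas": [
    {"hand": 5, "linear": [0, -0.036, 0.04], "twist": 0},
    {"hand": 5, "linear": [0, -0.036, 0.04], "twist": 0},
    {"hand": 5, "linear": [0, -0.022, 0.028], "twist": 0},
    {"hand": 5, "linear": [0, -0.022, 0.028], "twist": 0},
    {"hand": 5, "linear": [0, -0.02, 0.03], "twist": 0},
    {"hand": 5, "linear": [0, 0, 0.01], "twist": 0},
    {"hand": 5, "linear": [0, 0, 0.01], "twist": 0},
    {"hand": 5, "linear": [0, 0, 0], "twist": 0}
  ]
}}

```text
time_s: 16.75
position: [605.0, 221.4, 187.0]
tool_rot: [0.001, 0.999, 0.048, 0.001]
ft_force: [-3.9, -3.5, 13.4]
width: 10.2
grip_force: 66.2
```

```bash
python3 -c "
from h import *
tilt()"
```

```text
t 16.75 tilt -0.1 r 122.0 d [ 0.1  0.1 -0.2] F [-3.9 -3.5 13.4] w 10.2 yang -84.5
```

The bin is on its rest with 13 N pressing upward. I release and retreat straight up.

Call:
{"api": "apply_moves", "payload": {
  "deltas": [
    {"hand": 36, "linear": [0, 0, 0], "twist": 0},
    {"hand": 36, "linear": [0, 0, 0], "twist": 0},
    {"hand": 36, "linear": [0, 0, 0], "twist": 0},
    {"hand": 36, "linear": [0, 0, 0], "twist": 0},
    {"hand": 36, "linear": [0, 0, -0.15], "twist": 0},
    {"hand": 36, "linear": [0, 0, -0.3], "twist": 0},
    {"hand": 36, "linear": [0, 0, -0.4], "twist": 0},
    {"hand": 36, "linear": [0, 0, -0.4], "twist": 0},
    {"hand": 36, "linear": [-0.3, 0, 0], "twist": 0},
    {"hand": 36, "linear": [-0.4, 0, 0], "twist": 0},
    {"hand": 36, "linear": [-0.4, 0, 0], "twist": 0},
    {"hand": 36, "linear": [-0.4, 0, 0], "twist": 0},
    {"hand": 36, "linear": [0, 0, 0], "twist": 0},
    {"hand": 36, "linear": [0, 0, 0], "twist": 0}
  ]
}}

```text
time_s: 18.15
position: [455.2, 208.0, 310.0]
tool_rot: [-0.0, 0.999, 0.048, 0.001]
ft_force: [0.4, 0.1, -0.3]
width: 36.3
grip_force: 0.0
```

```bash
python3 - <<'E'
from h import *
f,K,T,c=shot("scene"); g,*_=shot("top")
a=cv2.resize(f[140:300,235:475],(600,400),interpolation=cv2.INTER_CUBIC)
b=cv2.resize(g[145:285,210:400],(271,200),interpolation=cv2.INTER_CUBIC)
o=np.zeros((600,600,3),np.uint8); o[:400]=a; o[400:,:271]=b
k=cv2.resize(g[225:270,315:370],(244,200),interpolation=cv2.INTER_CUBIC); o[400:,290:534]=k
cv2.imwrite("pics/fin.png",o[:,:,::-1]); to((0,0,0))
E
```

```text
t 18.25 pos [456.7 208.1 309.6] shift tool/100 [-4.749  1.633  3.09 ] yang -84.49 w 36.3 F [-1.3  0.3  0.1]
```

View pics/fin.png

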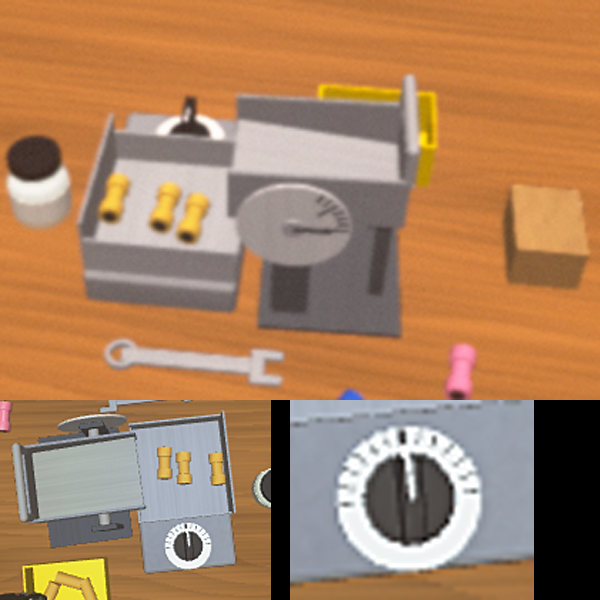

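The bin is level with its pointer on 0 (340,230). The three couplings are in the pan at (115,197), (165,207) and (193,217), and the knob pointer lines up with the thick mark (404,437). Nothing else has moved, so I hand in.

```bash
python3 -c "
from rig import arm
print(arm.hand_in())"
```

```text
the job is handed in; nothing more can be done
None
```

The job is done and handed in at about 18 s: the scale is at zero, the bin was held at about 40–42° for over a second and is level again, all three couplings are in the pan, and the other things looked undisturbed.

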